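# Lock the stamping base with the T-key

## Task

Take the longer of the two T-keys out of the wooden rack, set its forked end down over the rib of the lock at the bottom of the funnel-mouthed steel turret on the stamping base, and turn the lock clockwise (seen from above) until it stops. Leave the key standing fully down in the lock, let go of it, and leave the shorter key in the rack.

Things in the scene. Friction and masses are not known exactly. Their poses are not given: they have to be found in the camera images.
- long_key: Long steel T-key, 148 mm tall, upright in a bore (30 deep) of the wooden rack, tips 10 over the table. Origin: centre at the fork tips; z up. Crossbar along y: 90 long, 14 wide (x), 16 high, centre 140 up. Barrel 28 dia from 16 to 78 up; rod above. Fork: two prongs 16 long, 22 wide (y), 11 gap between them in x: slot parallel to the crossbar; half a turn makes no difference.
- short_key: Shorter steel T-key beside it (120 mm apart, either bore): 108 mm tall, crossbar 70 mm, thin 10 mm rod, short barrel at the foot, no fork; it does not fit the lock and stays in the rack. Origin: centre of its lower end, z up, crossbar along y, its centre 100 mm up. The rack is 70 x 200 x 40 mm high.
- lock_seat (a point): Centre of the lock's face, 20 mm over the table, where the fork tips rest when fully down; y along its rib (6 wide, 30 long, 12 high), z up; turns with the lock. Turret: bore 36 mm, funnel mouth 72, rim 77 over the table, 60 mm from one end of a foot plate 110x220x14; a mould plate in a low ring at the other. Rib starts parallel to the plate's long sides within 5 deg.
- lock_bolt (a joint): Lock angle, rad: 0 to 0.08 at the start (open), grows clockwise seen from above to a hard stop at 1.22 (70 degrees, locked). Light friction, 0.08 N m; stays where left. The fork has about 0.2 rad of play on the rib each way: it drops on within about 10 degrees of parallel, and the key must turn up to 0.2 rad further than the lock.
There are look-alikes about, which are no part of the job. What is shaped like the long_key but blue or yellow is not meant.

How it is judged:
By the outcome, as a careful person would: the job done as asked, in the order asked, and still so for the second after the job is handed in, with the robot touching nothing.
It also fails if it takes over 46 s, if anything falls off the work surface, if the arm or the gripper's body presses on something with over 40 N, if the wrist force passes 120 N, or if a joint passes its speed limit or range.

## Robot

A 6-joint arm with a two-finger parallel gripper is mounted at the origin on the work surface; the furniture and walls round the work are solid. World frame = base frame: x ahead of the robot, y to its left, z up, the work surface at z = 0. Lengths are in m, angles in rad, forces in N, time in s.
With the tool pointing down it reaches from about 0.35 to 0.975 m from the base axis. Payload 4.9 kg.
Tool frame: the origin (TCP) lies midway between the tips of the shut fingers; the grasp point (between the pads) lies 19 mm behind it; z points along the fingers, y is the line along which they close (so a half turn about z gives the same grasp; the last joint's range is limited). The gripper opens to 85 mm and grips with 20 to 120 N. Pads are 22 mm wide; open, the fingers measure 114 mm over their backs; the gripper's body (76 mm by 85 mm) begins 54 mm behind the grasp point. The pads swing forward as they close: fully open they stand 13 mm farther back than shut.
Start: joints at [1.181, 0.053, 1.613, -0, 1.476, -0.119], TCP at [0.167, 0.602, 0.231] pointing down, gripper open.
Joint ranges: [-3.01, 3.01], [-1.01, 2.22], [0.06, 2.58], [-1.02, 4.17], [0.09, 2.62], [-3.14, 3.14]. Speed limits (rad/s): [2.57, 2.57, 3.14, 3.14, 3.14, 3.14].

## Interface

Orientations are given as a unit quaternion [w, x, y, z].
In Python, from plant import manip gives the robot as it stands.
- The arm moves only by the tool carry_out, never from a script. Its argument "moves" is a list of rows, each a list of 7 numbers: the opening, from 0 (shut) to 1 (fully open), then the shift along the tool's x, y, z normalised to -1 to 1, where 1 is 0.4 m, then the turn, a rotation vector about the tool's x, y, z normalised to -1 to 1, where 1 is 0.5 rad. In form: [[grip, dx, dy, dz, rx, ry, rz], ...]. A call has 1 to 8 rows; each row is the pose to reach, as a shift and turn from the pose commanded when the call began, along the tool's axes at that moment; what a row does not reach only later rows make up. A row lasts 1/12 s, in which the tool goes at most 41.7 mm and 7.16 degrees, less where a joint would pass 70% of its speed; a pose out of reach is approached as far as the arm can. A call with a number of a shift or a turn outside -1 to 1 is refused whole. A call with a gripper value outside its range is refused whole. The fingers move at their own pace and stop on an object; the grip force is fixed at half the most. Time passes only in rows, so rows that repeat a pose let the fingers close. It gives the time, the measured TCP pose, the force and the opening at its end, in the units of the state.
- manip.state(): the state, without advancing time (a new reading comes with each control period).
- manip.grab_frame(name): name is "scene" or "top"; returns the picture (420x560x3 uint8, red, green, blue); there is no depth.
- manip.camera_info(name): a dict with "intrinsics" (3x3 intrinsics, pixels), "extrinsics" (4x4, takes a point from world to camera coordinates). Camera axes: x right, y down, z forward; pixel columns grow to the right and rows downward; lengths in m; the calibration is good to about 2 mm. A picture is of the moment at which its call begins. camera_info takes no time and is no camera call.
- manip.job_done(): hands the job in, once; it reports no verdict.
The state is a dict: "time": time; "joint_pos": joint angles; "joint_vel": joint speeds; "joint_efforts": joint torques, N m; "tool_pos": TCP position; "tool_rot": TCP orientation; "contact_force": force on the tool from outside, world axes, zero at the start; "ft_torque": the same for the moment, N m; "gripper_width": opening from 0.0 (shut) to 1.0 (fully open).
Only numpy, scipy, OpenCV 4.12 (cv2) and the standard library are available. Lean on these libraries where they do the work, as an engineer would, in place of code of your own. Each camera call takes 0.05 s, during which the arm holds its last target. There are 200 camera calls.

## Working session

There is one attempt and no reset: what is moved stays moved. The work goes in short steps, Python scripts to look and compute and a tool call to move; the robot and the scene stay as the last step left them, time stands still between calls to the robot, and variables do not carry over. Pictures are saved under pics/ and viewed, on a budget of 10 in all, crops included, one or two more only if the job needs it, and the job is handed in when it is done.

Besides the shell and the picture viewer there is one more tool, called after "Request:" by a JSON object that holds its "name" and its "arguments". carry_out: Moves the arm, as the interface text tells. Scaled input: -1 to 1 covers 0.4 m each way for a shift and 0.5 rad each way for a turn. Its arguments: {"type":"object","properties":{"moves":{"type":"array"}},"required":["moves"]}

```bash
mkdir -p pics; ls; python3 - <<'E'
from plant import manip
import cv2, numpy as np
np.set_printoptions(precision=4,suppress=True)
for n in("scene","top"):
    f=manip.grab_frame(n); cv2.imwrite(f"pics/{n}0.png",f[:,:,::-1])
    c=manip.camera_info(n); print(n,np.array(c["intrinsics"]),np.array(c["extrinsics"]))
print(manip.state())
E
```

```text
pics
scene [[393.542    0.     280.1872]
 [  0.     393.542  215.7598]
 [  0.       0.       1.    ]] [[-0.7504  0.6608 -0.0117  0.2408]
 [ 0.5528  0.6178 -0.5592 -0.1852]
 [-0.3623 -0.4261 -0.8289  1.0537]
 [ 0.      0.      0.      1.    ]]
top [[487.5094   0.     272.8261]
 [  0.     487.5094 214.8206]
 [  0.       0.       1.    ]] [[ 0.0225 -0.9997 -0.0012  0.0502]
 [-0.9977 -0.0224 -0.0647  0.3364]
 [ 0.0646  0.0026 -0.9979  1.3179]
 [ 0.      0.      0.      1.    ]]
{'time': 0.1, 'joint_pos': array([ 1.181 ,  0.0533,  1.6141,  0.    ,  1.476 , -0.119 ]), 'joint_vel': array([-0.    , -0.0009, -0.0034,  0.0005, -0.0012,  0.0015]), 'joint_efforts': array([  0.0001, -39.4905, -37.1362,  -0.0001,   0.004 ,   0.    ]), 'tool_pos': array([0.167 , 0.6017, 0.2302]), 'tool_rot': array([-0.0002,  0.135 ,  0.9908, -0.0009]), 'contact_force': array([-0.2418, -0.5247, -0.735 ]), 'ft_torque': array([-0.0116,  0.0321, -0.0146]), 'gripper_width': 1.0018495970043924}
```

View pics/scene0.png

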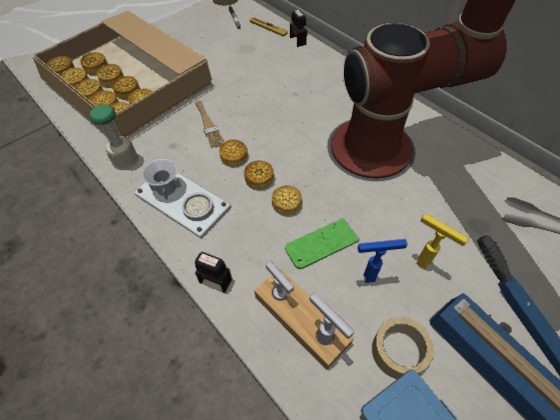

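View pics/top0.png

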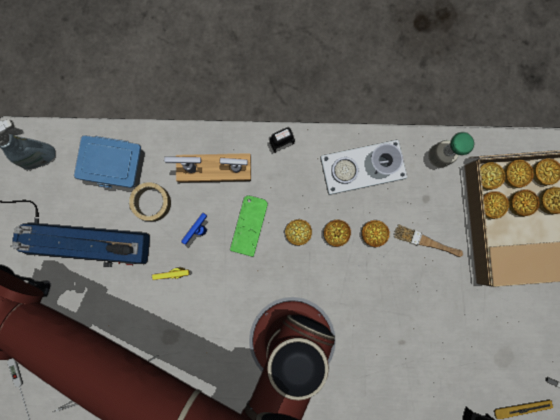

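The steel keys in the rack, in the top view, are at about (183,160) and (233,162). In the scene view they are at (330,315) and (279,277). The blue key (195,230) and yellow key (171,273) are look-alikes standing on the table. The left bar in the top view is longer and higher, so it fits long_key. The turret is at (386,160). Next I'll confirm this in one enlarged crop.

```bash
python3 - <<'E'
import cv2, numpy as np
a=cv2.imread("pics/top0.png"); s=cv2.imread("pics/scene0.png")
R=lambda i,k:cv2.resize(i,None,fx=k,fy=k,interpolation=cv2.INTER_CUBIC)
c=R(a[140:200,155:260],5)   # 525x300
d=R(a[135:200,315:415],4)   # 400x260
e=R(s[250:365,245:360],2.4) 
can=np.zeros((600,800,3),np.uint8)
can[:300,:525]=c; can[305:565,:400]=d; can[305:305+e.shape[0],420:420+e.shape[1]]=e
cv2.imwrite("pics/crop1.png",can)
E
```

```text
(no output)
```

View pics/crop1.png

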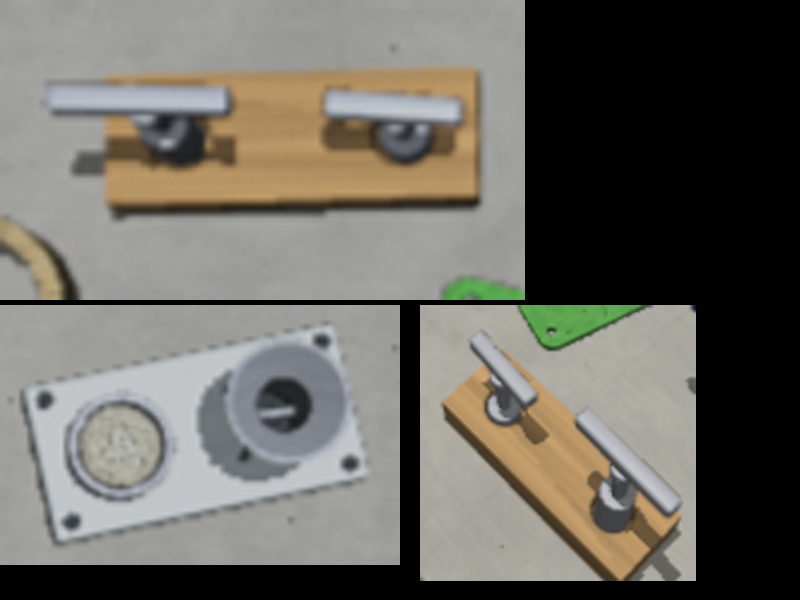

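The crop confirms it. The left bar in the top view (crop 46–228, 84–115) is longer, stands higher and has the fat 28 mm barrel, so it is long_key. The right one is short_key. The turret rim centre is at crop (287,402), with the rib visible in the bore from (258,413) to (295,409).

```bash
cat > h.py <<'E'
import numpy as np, cv2
from plant import manip
np.set_printoptions(precision=4,suppress=True)
def ray(n,uv,z):
    c=manip.camera_info(n);K=np.array(c["intrinsics"]);E=np.array(c["extrinsics"])
    R,t=E[:3,:3],E[:3,3];o=-R.T@t;d=R.T@np.linalg.inv(K)@[*uv,1]
    return o+d*(z-o[2])/d[2]
def proj(n,p):
    c=manip.camera_info(n);K=np.array(c["intrinsics"]);E=np.array(c["extrinsics"])
    q=K@(E[:3,:3]@p+E[:3,3]);return q[:2]/q[2]
ang=lambda a,b:np.degrees(np.arctan2(*(b-a)[[1,0]]))
E
python3 - <<'E'
from h import *
k=lambda x,y:(x/5+155-.4,y/5+140-.4)
t=lambda x,y:(x/4+315-.4,(y-305)/4+135-.4)
s=lambda x,y:(x-420)/2.4+245-.3
sc=lambda x,y:((x-420)/2.4+245-.3,(y-305)/2.4+250-.3)
L=ray("top",k(47,97),.158);R=ray("top",k(228.5,101),.158)
print("key",L,R,(L+R)/2,np.linalg.norm(L-R),ang(R,L))
# scene top face corners
L=ray("scene",sc(672,500),.158);R=ray("scene",sc(584,416),.158)
print("key scene",L,R,(L+R)/2,np.linalg.norm(L-R),ang(R,L))
rk=[ray("top",k(*p),.04) for p in((105,77),(477,70),(477,198),(107,205))]
print("rack",*rk,np.mean(rk,0),ang(rk[1],rk[0]),ang(rk[2],rk[3]))
S=[ray("top",k(*p),.118) for p in((326,104),(461,111))];print("short",np.mean(S,0),ang(S[1],S[0]),np.linalg.norm(S[0]-S[1]))
pl=[ray("top",t(*p),.014) for p in((22,388),(330,325),(368,472),(55,543))]
print("plate",*pl,[np.linalg.norm(pl[i]-pl[i-1]) for i in range(4)],ang(pl[1],pl[0]),ang(pl[2],pl[3]))
u=(pl[0]+pl[3]-pl[1]-pl[2])/2;u/=np.linalg.norm(u)
print("turret from plate",(pl[1]+pl[2])/2+.06*u)
T=ray("top",t(287,402),.077);print("rim",T)
r=[ray("top",t(*p),.032) for p in((258,413),(295,409))];print("rib",r,ang(r[1],r[0]))
E
```

```text
key [0.4562 0.3261 0.158 ] [0.4563 0.2374 0.158 ] [0.4563 0.2818 0.158 ] 0.0887051362549127 90.00541033225278
key scene [0.459  0.3249 0.158 ] [0.4614 0.2447 0.158 ] [0.4602 0.2848 0.158 ] 0.08019444506291176 91.73985739440317
rack [0.4885 0.3226 0.04  ] [0.4968 0.1227 0.04  ] [0.4275 0.1209 0.04  ] [0.4193 0.319  0.04  ] [0.458  0.2213 0.04  ] 92.36768251371213 92.37334656879784
short [0.4618 0.1603 0.118 ] 88.28490000028954 0.06826270514247332
plate [ 0.5012 -0.0681  0.014 ] [ 0.5496 -0.2788  0.014 ] [ 0.4485 -0.3053  0.014 ] [ 0.395  -0.0923  0.014 ] [np.float64(0.1089303126002708), np.float64(0.21614393080935834), np.float64(0.10450968931820585), np.float64(0.21961629998401558)] 102.93936774229981 104.1059137448627
turret from plate [ 0.485  -0.2337  0.014 ]
rim [ 0.4838 -0.2352  0.077 ]
rib [array([ 0.4843, -0.226 ,  0.032 ]), array([ 0.4875, -0.251 ,  0.032 ])] 97.49856994152886
```

```bash
cat >> h.py <<'E'
from scipy.spatial.transform import Rotation as Ro
def go(p,yaw,full=True):
    "normalised row for target TCP p, tool pointing down with tool y at world yaw (deg)"
    s=manip.state();w,x,y,z=s["tool_rot"];R=Ro.from_quat([x,y,z,w]);M=R.as_matrix()
    c,n=np.cos(np.radians(yaw)),np.sin(np.radians(yaw))
    T=np.array([[-n,c,0],[c,n,0],[0,0,-1]]);T[:,0]=np.cross(T[:,1],T[:,2])
    print("t",s["time"],"pos",s["tool_pos"],"yaw_y",np.degrees(np.arctan2(M[1,1],M[0,1])),"F",s["contact_force"],"g",s["gripper_width"],"tilt",np.degrees(np.arccos(-M[2,2])))
    print("shift",M.T@(np.array(p)-s["tool_pos"])/.4,"turn",Ro.from_matrix(M.T@T).as_rotvec()/.5)
E
python3 -c "
from h import *
go([.457,.282,.231],.5)"
```

```text
t 0.1 pos [0.167  0.6017 0.2302] yaw_y 74.48379443970796 F [-0.2418 -0.5247 -0.735 ] g 1.0018495970043924 tilt 0.10354017215286147
shift [-0.9124 -0.5762 -0.0012] turn [-0.0034  0.0019  2.5825]
```

Request:
{"name": "carry_out", "arguments": {"moves": [[1,-0.07,-0.04,0,0,0,0.2],[1,-0.15,-0.09,0,0,0,0.4],[1,-0.24,-0.15,0,0,0,0.6],[1,-0.32,-0.2,0,0,0,0.8],[1,-0.4,-0.25,0,0,0,1],[1,-0.45,-0.28,0,0,0,1]]}}

```text
time: 0.6
tool_pos: [0.3122, 0.4435, 0.2307]
tool_rot: [0.0, 0.378, 0.926, -0.001]
contact_force: [-0.0, -0.0, -0.5]
gripper_width: 1.0
```

```bash
python3 -c "
from h import *
go([.457,.282,.231],.5)"
```

```text
t 0.6 pos [0.3122 0.4435 0.2307] yaw_y 45.5383483443009 F [-0.0461 -0.0477 -0.5284] g 0.9999329955756411 tilt 0.07746010455191152
shift [-0.5411 -0.0346 -0.0001] turn [-0.0009  0.0026  1.5721]
```

Request:
{"name": "carry_out", "arguments": {"moves": [[1,-0.1,-0.01,0,0,0,0.2],[1,-0.2,-0.01,0,0,0,0.4],[1,-0.3,-0.02,0,0,0,0.6],[1,-0.4,-0.03,0,0,0,0.8],[1,-0.48,-0.03,0,0,0,1],[1,-0.52,-0.035,0,0,0,1],[1,-0.54,-0.035,0,0,0,1]]}}

```text
time: 1.18
tool_pos: [0.457, 0.2835, 0.2307]
tool_rot: [-0.0, 0.595, 0.804, -0.001]
contact_force: [0.4, 0.2, 0.6]
gripper_width: 1.003
```

```bash
python3 -c "
from h import *
go([.457,.282,.231],.5)"
```

```text
t 1.1833 pos [0.457  0.2835 0.2307] yaw_y 17.00775946080431 F [0.3824 0.1577 0.601 ] g 1.0027614776207916 tilt 0.05780056504151456
shift [-0.0035 -0.0011 -0.0006] turn [-0.0016  0.0012  0.5762]
```

Request:
{"name": "carry_out", "arguments": {"moves": [[0.7,-0.003,-0.001,0,0,0,0.25],[0.6,-0.003,-0.001,0.02,0,0,0.5],[0.6,-0.003,-0.001,0.05,0,0,0.576],[0.6,-0.003,-0.001,0.12,0,0,0.576],[0.6,-0.003,-0.001,0.18,0,0,0.576],[0.6,-0.003,-0.001,0.2,0,0,0.576]]}}

```text
time: 1.68
tool_pos: [0.4529, 0.2839, 0.1467]
tool_rot: [-0.001, 0.702, 0.712, -0.003]
contact_force: [-0.3, -0.1, -0.9]
gripper_width: 0.601
```

```bash
python3 - <<'E'
from h import *
go([.457,.282,.131],.5)
a=manip.grab_frame("top")[:,:,::-1]; s=manip.grab_frame("scene")[:,:,::-1]
c=cv2.resize(a[120:220,130:280],None,fx=3,fy=3); d=cv2.resize(s[200:380,230:400],None,fx=2,fy=2)
can=np.zeros((360,800,3),np.uint8);can[:300,:450]=c;can[:360,455:795]=d;cv2.imwrite("pics/g1.png",can)
E
```

```text
t 1.6833 pos [0.4529 0.2839 0.1467] yaw_y 0.7609775512306015 F [-0.2997 -0.0914 -0.9288] g 0.6006124727187425 tilt 0.41404434965045567
shift [-0.0048  0.0104  0.0393] turn [-0.0135  0.0052  0.0091]
```

View pics/g1.png

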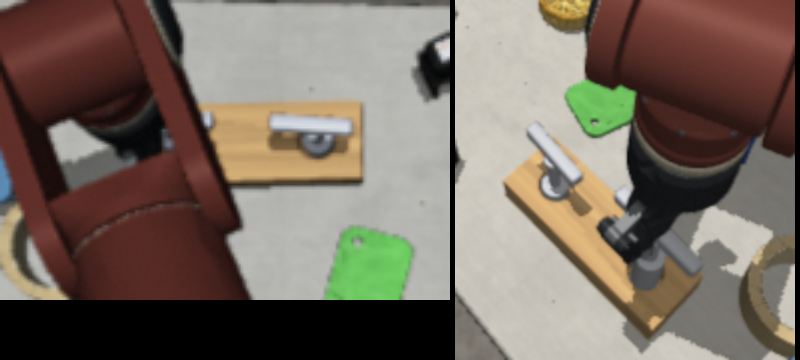

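The fingers straddle the long key's bar in the scene view (crop 620–680, 200–260). The arm was still moving, so I'll let it settle lower.

Request:
{"name": "carry_out", "arguments": {"moves": [[0.6,0,0,0.025,0,0,0],[0.6,0,0,0.05,0,0,0],[0.6,0,0,0.05,0,0,0],[0.6,0,0,0.05,0,0,0],[0.6,0,0,0.05,0,0,0]]}}

```text
time: 2.2
tool_pos: [0.4562, 0.2845, 0.1319]
tool_rot: [0.0, 0.703, 0.711, 0.0]
contact_force: [0.6, -1.1, 0.8]
gripper_width: 0.602
```

```bash
python3 -c "
from h import *
go([.457,.282,.131],.5)"
```

```text
t 2.2 pos [0.4562 0.2845 0.1319] yaw_y 0.6894864538399297 F [ 0.5684 -1.0745  0.795 ] g 0.6015305041748991 tilt 0.059169117260847386
shift [-0.0063  0.0019  0.0024] turn [ 0.0019 -0.0009  0.0066]
```

Request:
{"name": "carry_out", "arguments": {"moves": [[0.6,-0.006,0.001,0.002,0,0,0],[0.3,-0.006,0.001,0.002,0,0,0],[0,-0.006,0.001,0.002,0,0,0],[0,-0.006,0.001,0.002,0,0,0],[0,-0.006,0.001,0.002,0,0,0],[0,-0.006,0.001,0.002,0,0,0],[0,-0.006,0.001,0.002,0,0,0],[0,-0.006,0.001,0.002,0,0,0]]}}

```text
time: 2.87
tool_pos: [0.4565, 0.2821, 0.1309]
tool_rot: [0.0, 0.703, 0.711, 0.0]
contact_force: [-0.1, 0.2, 2.6]
gripper_width: 0.151
```

Request:
{"name": "carry_out", "arguments": {"moves": [[0,0,0,0,0,0,0],[0,0,0,0,0,0,0],[0,0,0,-0.01,0,0,0],[0,0,0,-0.02,0,0,0],[0,0,0,-0.03,0,0,0],[0,0,0,-0.04,0,0,0],[0,0,0,-0.05,0,0,0],[0,0,0,-0.05,0,0,0]]}}

```text
time: 3.53
tool_pos: [0.4567, 0.2822, 0.1515]
tool_rot: [0.0, 0.703, 0.711, 0.001]
contact_force: [0.6, 0.3, -3.2]
gripper_width: 0.153
```

```bash
python3 -c "
from h import *
go([.457,.282,.231],.5)"
```

```text
t 3.5333 pos [0.4567 0.2822 0.1515] yaw_y 0.6868958650622627 F [ 0.5651  0.3497 -3.2076] g 0.15338052819381776 tilt 0.08870322150487657
shift [-0.0003  0.001  -0.1986] turn [ 0.0028 -0.0012  0.0065]
```

Request:
{"name": "carry_out", "arguments": {"moves": [[0,0,0,-0.03,0,0,0],[0,0,0,-0.07,0,0,0],[0,0,0,-0.12,0,0,0],[0,0,0,-0.18,0,0,0],[0,0,0,-0.24,0,0,0],[0,0,0,-0.28,0,0,0],[0,0,0,-0.3,0,0,0],[0,0,0,-0.3,0,0,0]]}}

```text
time: 4.2
tool_pos: [0.4573, 0.2824, 0.2738]
tool_rot: [0.001, 0.703, 0.711, 0.002]
contact_force: [-0.4, 0.4, -4.7]
gripper_width: 0.154
```

```bash
python3 - <<'E'
from h import *
go([.4845,-.2345,.27],9)
a=manip.grab_frame("top")[:,:,::-1]; s=manip.grab_frame("scene")[:,:,::-1]
c=cv2.resize(a[120:220,130:280],None,fx=3,fy=3); d=cv2.resize(s[180:380,230:400],None,fx=2,fy=2)
can=np.zeros((400,800,3),np.uint8);can[:300,:450]=c;can[:400,455:795]=d;cv2.imwrite("pics/g2.png",can)
E
```

```text
t 4.2 pos [0.4573 0.2824 0.2738] yaw_y 0.6900535836453018 F [-0.3713  0.4495 -4.6844] g 0.1539827447227064 tilt 0.2897200382984849
shift [-1.2931  0.0524  0.007 ] turn [ 0.0096 -0.0033 -0.2901]
```

View pics/g2.png

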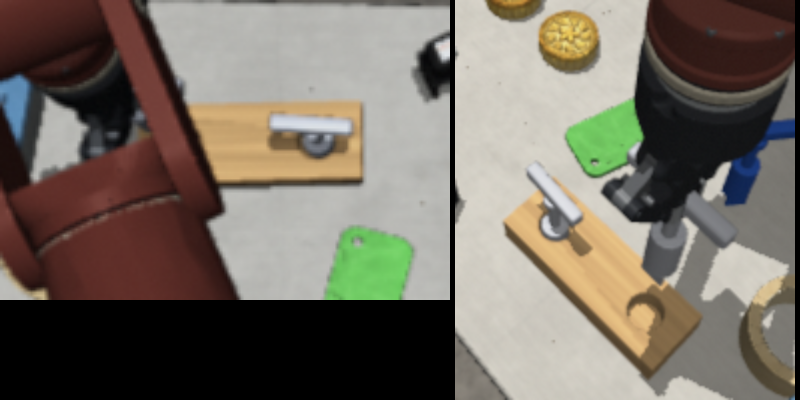

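The key hangs upright from the fingers, the bore is empty at crop (645,312), and the short key is untouched. Now I'll carry it to the turret.

Request:
{"name": "carry_out", "arguments": {"moves": [[0,-0.03,0.001,0,0,0,-0.02],[0,-0.09,0.003,0,0,0,-0.05],[0,-0.17,0.007,0,0,0,-0.08],[0,-0.25,0.01,0,0,0,-0.1],[0,-0.34,0.014,0,0,0,-0.12],[0,-0.43,0.017,0,0,0,-0.14],[0,-0.52,0.021,0,0,0,-0.16],[0,-0.61,0.025,0,0,0,-0.18]]}}

```text
time: 4.97
tool_pos: [0.468, 0.0366, 0.2682]
tool_rot: [-0.001, 0.67, 0.743, -0.001]
contact_force: [2.0, -0.2, -3.1]
gripper_width: 0.153
```

Request:
{"name": "carry_out", "arguments": {"moves": [[0,-0.09,0,0,0,0,-0.02],[0,-0.18,-0.001,0,0,0,-0.04],[0,-0.27,-0.002,0,0,0,-0.06],[0,-0.36,-0.003,0,0,0,-0.08],[0,-0.45,-0.004,0,0,0,-0.1],[0,-0.53,-0.004,0,0,0,-0.11],[0,-0.58,-0.005,0,0,0,-0.11],[0,-0.6,-0.005,0,0,0,-0.11]]}}

```text
time: 5.63
tool_pos: [0.4906, -0.2033, 0.2679]
tool_rot: [-0.002, 0.651, 0.759, -0.001]
contact_force: [0.6, 0.7, -3.1]
gripper_width: 0.151
```

```bash
python3 - <<'E'
from h import *
go([.4845,-.2345,.27],9.5)
E
```

```text
t 5.6333 pos [ 0.4906 -0.2033  0.2679] yaw_y 8.803686275080207 F [ 0.637   0.6952 -3.0772] g 0.15099980182260758 tilt 0.2304113940017877
shift [-0.0748 -0.0269 -0.0052] turn [-0.0072 -0.0036 -0.0243]
```

Request:
{"name": "carry_out", "arguments": {"moves": [[0,-0.05,-0.02,0,0,0,-0.02],[0,-0.075,-0.027,0.03,0,0,-0.02],[0,-0.075,-0.027,0.07,0,0,-0.02],[0,-0.075,-0.027,0.11,0,0,-0.02],[0,-0.075,-0.027,0.135,0,0,-0.02],[0,-0.075,-0.027,0.145,0,0,-0.02],[0,-0.075,-0.027,0.145,0,0,-0.02],[0,-0.075,-0.027,0.145,0,0,-0.02]]}}

```text
time: 6.3
tool_pos: [0.4858, -0.2318, 0.2124]
tool_rot: [-0.0, 0.645, 0.764, 0.0]
contact_force: [0.1, -0.0, -2.2]
gripper_width: 0.152
```

```bash
python3 - <<'E'
from h import *
go([.4845,-.2345,.21],9.5)
s=manip.grab_frame("scene")[:,:,::-1];a=manip.grab_frame("top")[:,:,::-1]
c=cv2.resize(s[95:245,100:250],None,fx=4,fy=4,interpolation=cv2.INTER_CUBIC);
can=np.zeros((600,800,3),np.uint8);can[:,:600]=c;can[:200,600:]=a[110:210,340:440].repeat(2,0).repeat(2,1);cv2.imwrite("pics/t1.png",can)
E
```

```text
t 6.3 pos [ 0.4858 -0.2318  0.2124] yaw_y 9.599025621212956 F [ 0.0937 -0.0253 -2.2405] g 0.15206354286332718 tilt 0.01222657610960536
shift [-0.0062 -0.0042  0.0061] turn [-0.0002 -0.0004  0.0035]
```

View pics/t1.png

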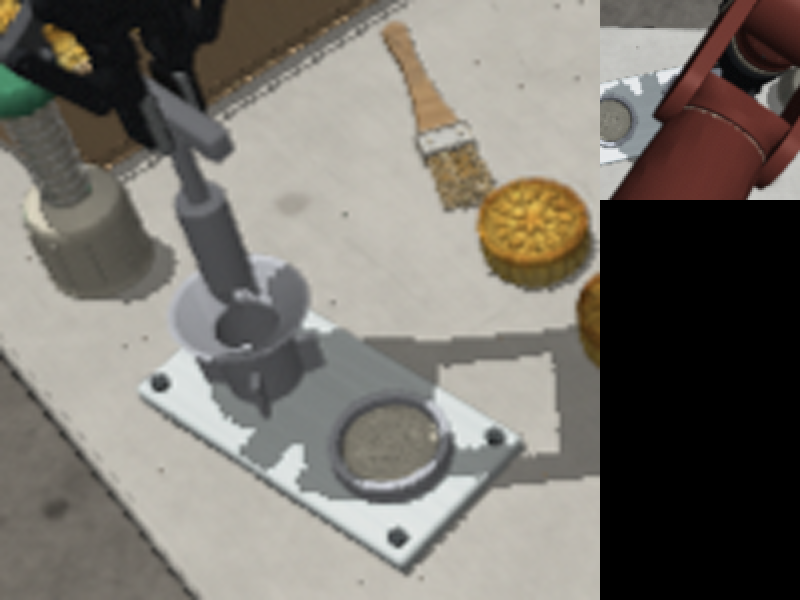

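The key hangs over the funnel. The rim ellipse centre is at about crop (240,308), and the fork tips are at about (245,297). I'll cross-check these in the scene camera.

```bash
python3 - <<'E'
from h import *
f=lambda x,y:(x/4+100-.4,y/4+95-.4)
print("rim centre",ray("scene",f(240,308),.077))
g=lambda p:(proj("scene",np.array(p))-[99.6,94.6])*4
print("exp tips here",g([.4858,-.2318,.0915]))
for c in([.4845,-.2345],[.4845,-.2315]):
    e=np.array([g([c[0]+.036*np.cos(t),c[1]+.036*np.sin(t),.077]) for t in np.arange(0,6.28,.1)])
    print(c,"ellipse bbox",e.min(0),e.max(0), "bore",g([*c,.032]))
pl=[ray("scene",f(*p),.014) for p in((138,388),(405,570),(523,440))];print(pl,ang(pl[0],pl[1]),np.linalg.norm(pl[1]-pl[2]))
E
```

```text
rim centre [ 0.4875 -0.2324  0.077 ]
exp tips here [236.37   290.5393]
[0.4845, -0.2345] ellipse bbox [179.6715 256.9234] [304.9905 351.712 ] bore [262.2025 352.0303]
[0.4845, -0.2315] ellipse bbox [182.3429 259.7383] [307.8143 354.7895] bore [264.8676 354.9223]
[array([ 0.5519, -0.2767,  0.014 ]), array([ 0.5045, -0.0613,  0.014 ]), array([ 0.4003, -0.0886,  0.014 ])] 102.38888459552686 0.10774352648118489
```

Request:
{"name": "carry_out", "arguments": {"moves": [[0,-0.004,0,0.015,0,0,0],[0,-0.004,0,0.035,0,0,0],[0,-0.004,0,0.055,0,0,0],[0,-0.004,0,0.075,0,0,0],[0,-0.004,0,0.095,0,0,0],[0,-0.004,0,0.115,0,0,0],[0,-0.004,0,0.12,0,0,0],[0,-0.004,0,0.12,0,0,0]]}}

```text
time: 7.07
tool_pos: [0.4853, -0.2334, 0.1631]
tool_rot: [-0.001, 0.646, 0.764, -0.0]
contact_force: [0.0, 0.4, -3.4]
gripper_width: 0.15
```

```bash
python3 - <<'E'
from h import *
go([.4855,-.2335,.141],9.5); print(manip.state()["ft_torque"])
E
```

```text
t 7.0667 pos [ 0.4853 -0.2334  0.1631] yaw_y 9.567316039760856 F [ 0.0134  0.373  -3.3695] g 0.15012535899748924 tilt 0.12840104717197454
shift [-0.0003  0.0005  0.0552] turn [-0.0034 -0.0029  0.0023]
[0.0065 0.0232 0.0063]
```

No side contact in the bore. Now down slowly onto the rib.

Request:
{"name": "carry_out", "arguments": {"moves": [[0,0,0,0.01,0,0,0],[0,0,0,0.02,0,0,0],[0,0,0,0.027,0,0,0],[0,0,0,0.034,0,0,0],[0,0,0,0.034,0,0,0]]}}

```text
time: 7.48
tool_pos: [0.4856, -0.2335, 0.1501]
tool_rot: [-0.001, 0.646, 0.764, -0.0]
contact_force: [-0.1, 0.4, -4.3]
gripper_width: 0.151
```

```bash
python3 - <<'E'
from h import *
go([.4855,-.2335,.141],9.5); print(manip.state()["ft_torque"])
E
```

```text
t 7.4833 pos [ 0.4856 -0.2335  0.1501] yaw_y 9.56959773355097 F [-0.0736  0.4306 -4.2717] g 0.15130939271832586 tilt 0.06952385685151395
shift [ 0.0001 -0.0001  0.0229] turn [-0.0018 -0.0016  0.0024]
[-0.0041  0.0001 -0.0259]
```

Tips are at about z 0.029, already below the rib top (0.032), and there is no contact. I'll continue down.

Request:
{"name": "carry_out", "arguments": {"moves": [[0,0,0,0.006,0,0,0],[0,0,0,0.012,0,0,0],[0,0,0,0.018,0,0,0],[0,0,0,0.021,0,0,0],[0,0,0,0.023,0,0,0],[0,0,0,0.023,0,0,0]]}}

```text
time: 7.98
tool_pos: [0.4858, -0.2337, 0.1414]
tool_rot: [-0.0, 0.646, 0.764, -0.0]
contact_force: [-0.3, 0.4, -3.8]
gripper_width: 0.148
```

```bash
python3 - <<'E'
from h import *
go([.4855,-.2335,.141],-72.5); print(manip.state()["ft_torque"])
E
```

```text
t 7.9833 pos [ 0.4858 -0.2337  0.1414] yaw_y 9.569540194600703 F [-0.3396  0.399  -3.849 ] g 0.1481533332244224 tilt 0.023301571865483456
shift [ 0.0006 -0.0007  0.0011] turn [-0.0009 -0.      2.8648]
[ 0.0074  0.0018 -0.0149]
```

Request:
{"name": "carry_out", "arguments": {"moves": [[0,0,0,0.002,0,0,0],[0,0,0,0.004,0,0,0],[0,0,0,0.004,0,0,0],[0,0,0,0.004,0,0,0]]}}

```text
time: 8.32
tool_pos: [0.4863, -0.234, 0.1409]
tool_rot: [0.001, 0.646, 0.764, 0.0]
contact_force: [0.1, 0.8, 0.1]
gripper_width: 0.15
```

The key is seated: TCP z is 0.141 and the weight is off the wrist. Now I'll turn it clockwise (+rz).

Request:
{"name": "carry_out", "arguments": {"moves": [[0,0,0,0,0,0,0.1],[0,0,0,0,0,0,0.23],[0,0,0,0,0,0,0.36],[0,0,0,0,0,0,0.49],[0,0,0,0,0,0,0.62],[0,0,0,0,0,0,0.75],[0,0,0,0,0,0,0.88],[0,0,0,0,0,0,1]]}}

```text
time: 8.98
tool_pos: [0.486, -0.2342, 0.1409]
tool_rot: [0.001, 0.815, 0.579, -0.0]
contact_force: [-1.2, -0.3, 1.9]
gripper_width: 0.153
```

```bash
python3 - <<'E'
from h import *
go([.4858,-.2337,.1405],-72.5); print(manip.state()["ft_torque"])
E
```

```text
t 8.9833 pos [ 0.486  -0.2342  0.1409] yaw_y -19.23983334050017 F [-1.2037 -0.2653  1.9301] g 0.1525612842703563 tilt 0.07014887824938472
shift [ 0.0011 -0.0009  0.001 ] turn [0.0019 0.0017 1.8591]
[0.0406 0.3763 0.0809]
```

Request:
{"name": "carry_out", "arguments": {"moves": [[0,0,0,0,0,0,0.13],[0,0,0,0,0,0,0.26],[0,0,0,0,0,0,0.39],[0,0,0,0,0,0,0.52],[0,0,0,0,0,0,0.65],[0,0,0,0,0,0,0.78],[0,0,0,0,0,0,0.9],[0,0,0,0,0,0,1]]}}

```text
time: 9.65
tool_pos: [0.4862, -0.234, 0.1409]
tool_rot: [0.0, 0.933, 0.359, 0.0]
contact_force: [-0.8, -0.2, 0.6]
gripper_width: 0.156
```

```bash
python3 - <<'E'
from h import *
go([.4858,-.2337,.1405],-72.5); print(manip.state()["ft_torque"])
E
```

```text
t 9.65 pos [ 0.4862 -0.234   0.1409] yaw_y -47.87554255797805 F [-0.8118 -0.2272  0.6049] g 0.15624352807687727 tilt 0.058704827384940386
shift [-0.0003 -0.0013  0.0011] turn [ 0.0019 -0.0007  0.8596]
[0.0947 0.1164 0.0932]
```

Torque is steady at about 0.08–0.09 N m, which is the lock's friction. I'll approach the stop in smaller steps.

Request:
{"name": "carry_out", "arguments": {"moves": [[0,0,0,0,0,0,0.1],[0,0,0,0,0,0,0.2],[0,0,0,0,0,0,0.3],[0,0,0,0,0,0,0.4],[0,0,0,0,0,0,0.45],[0,0,0,0,0,0,0.45]]}}

```text
time: 10.15
tool_pos: [0.4864, -0.2339, 0.1409]
tool_rot: [0.0, 0.967, 0.254, 0.001]
contact_force: [0.2, 0.4, 0.3]
gripper_width: 0.154
```

```bash
python3 - <<'E'
from h import *
go([.4858,-.2337,.1405],-72.5); print(manip.state()["ft_torque"])
E
```

```text
t 10.15 pos [ 0.4864 -0.2339  0.1409] yaw_y -60.619263453339094 F [0.2043 0.4418 0.3468] g 0.15410617136128757 tilt 0.0776828064976102
shift [-0.001  -0.0013  0.001 ] turn [ 0.002  -0.0019  0.4147]
[0.1328 0.0513 0.0855]
```

Request:
{"name": "carry_out", "arguments": {"moves": [[0,0,0,0,0,0,0.05],[0,0,0,0,0,0,0.1],[0,0,0,0,0,0,0.15],[0,0,0,0,0,0,0.2],[0,0,0,0,0,0,0.2]]}}

```text
time: 10.57
tool_pos: [0.4864, -0.234, 0.1409]
tool_rot: [0.0, 0.979, 0.205, 0.001]
contact_force: [-0.5, 0.5, 2.2]
gripper_width: 0.155
```

```bash
python3 - <<'E'
from h import *
go([.4858,-.2337,.1405],-72.5); print(manip.state()["ft_torque"])
E
```

```text
t 10.5667 pos [ 0.4864 -0.234   0.1409] yaw_y -66.32865812230438 F [-0.4939  0.5006  2.2012] g 0.15475385560083912 tilt 0.0848344891831639
shift [-0.0012 -0.0013  0.0009] turn [ 0.0021 -0.0021  0.2154]
[ 0.2014 -0.0065  0.0577]
```

Request:
{"name": "carry_out", "arguments": {"moves": [[0,0,0,0,0,0,0.05],[0,0,0,0,0,0,0.1],[0,0,0,0,0,0,0.1]]}}

```text
time: 10.82
tool_pos: [0.4865, -0.234, 0.1409]
tool_rot: [0.0, 0.984, 0.181, 0.001]
contact_force: [0.8, -0.1, 2.8]
gripper_width: 0.154
```

```bash
python3 - <<'E'
from h import *
go([.4858,-.2337,.1405],-72.5); print(manip.state()["ft_torque"])
E
```

```text
t 10.8167 pos [ 0.4865 -0.234   0.1409] yaw_y -69.17267572680574 F [ 0.8405 -0.061   2.8482] g 0.15383523552352074 tilt 0.08668420250196272
shift [-0.0013 -0.0012  0.0009] turn [ 0.002  -0.0023  0.1161]
[0.2253 0.0003 0.0386]
```

Request:
{"name": "carry_out", "arguments": {"moves": [[0,0,0,0,0,0,0.05],[0,0,0,0,0,0,0.1],[0,0,0,0,0,0,0.1]]}}

```text
time: 11.07
tool_pos: [0.4865, -0.234, 0.1409]
tool_rot: [0.0, 0.988, 0.156, 0.001]
contact_force: [0.1, 0.2, 2.7]
gripper_width: 0.152
```

```bash
python3 - <<'E'
from h import *
go([.4858,-.2337,.1405],-72.5); print(manip.state()["ft_torque"])
E
```

```text
t 11.0667 pos [ 0.4865 -0.234   0.1409] yaw_y -72.00298474899402 F [0.0502 0.2351 2.7174] g 0.15186518082720388 tilt 0.0892940302222809
shift [-0.0014 -0.0012  0.0009] turn [ 0.0021 -0.0023  0.0174]
[ 0.2113 -0.068   0.1794]
```

Request:
{"name": "carry_out", "arguments": {"moves": [[0,0,0,0,0,0,0.04],[0,0,0,0,0,0,0.07],[0,0,0,0,0,0,0.07]]}}

```text
time: 11.32
tool_pos: [0.4864, -0.234, 0.1408]
tool_rot: [0.0, 0.99, 0.139, 0.001]
contact_force: [1.0, -0.5, 4.7]
gripper_width: 0.15
```

```bash
python3 - <<'E'
from h import *
go([.4858,-.2337,.1405],-72.5); print(manip.state()["ft_torque"])
E
```

```text
t 11.3167 pos [ 0.4864 -0.234   0.1408] yaw_y -74.06030185988266 F [ 0.9844 -0.5005  4.7159] g 0.1497719094418302 tilt 0.08670807550047642
shift [-0.0013 -0.0012  0.0009] turn [ 0.0022 -0.0021 -0.0545]
[ 0.2447 -0.1238  0.5013]
```

Request:
{"name": "carry_out", "arguments": {"moves": [[0,0,0,0,0,0,0.04],[0,0,0,0,0,0,0.07],[0,0,0,0,0,0,0.07]]}}

```text
time: 11.57
tool_pos: [0.4865, -0.234, 0.1409]
tool_rot: [0.0, 0.993, 0.122, 0.001]
contact_force: [1.1, 0.6, 5.1]
gripper_width: 0.15
```

```bash
python3 - <<'E'
from h import *
go([.4858,-.2337,.1405],-72.5); print(manip.state()["ft_torque"])
a=manip.grab_frame("scene")[95:245,100:250,::-1]
cv2.imwrite("pics/l1.png",cv2.resize(a,None,fx=4,fy=4,interpolation=cv2.INTER_CUBIC))
E
```

```text
t 11.5667 pos [ 0.4865 -0.234   0.1409] yaw_y -76.00303944968354 F [1.0871 0.6457 5.0666] g 0.1495141540417155 tilt 0.0894163620694483
shift [-0.0015 -0.001   0.0009] turn [ 0.0023 -0.0021 -0.1223]
[ 0.3217 -0.2222  0.8265]
```

View pics/l1.png

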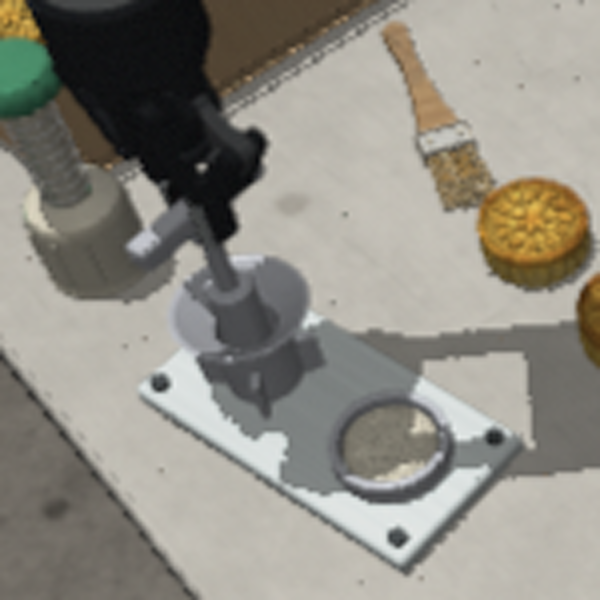

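The key is deep in the turret: the barrel is mostly below the rim at (240,300), and the bar lies across the plate. Torque climbs with every step past about −71.5° of yaw, so the lock is on its stop after about 81° of key turn, close to 70° plus the play. Now I'll relieve the wind-up, open and withdraw.

Request:
{"name": "carry_out", "arguments": {"moves": [[0,0,0,0,0,0,-0.06],[0,0,0,0,0,0,-0.12],[0,0,0,0,0,0,-0.14],[0,0,0,0,0,0,-0.14]]}}

```text
time: 11.95
tool_pos: [0.4864, -0.234, 0.1408]
tool_rot: [0.0, 0.988, 0.156, 0.001]
contact_force: [0.8, 0.8, 5.8]
gripper_width: 0.152
```

```bash
python3 - <<'E'
from h import *
go([.4858,-.2337,.1405],-71.5); print(manip.state()["ft_torque"])
E
```

```text
t 11.95 pos [ 0.4864 -0.234   0.1408] yaw_y -72.0581423329311 F [0.8212 0.7533 5.8368] g 0.15180481347757302 tilt 0.08168828254765913
shift [-0.0012 -0.0012  0.0008] turn [ 0.0019 -0.0021 -0.0195]
[ 0.2241 -0.1551  0.176 ]
```

Request:
{"name": "carry_out", "arguments": {"moves": [[0.3,0,0,0,0,0,-0.14],[0.5,0,0,0,0,0,-0.14],[0.6,0,0,0,0,0,-0.14],[0.6,0,0,0,0,0,-0.14],[0.6,0,0,0,0,0,-0.14]]}}

```text
time: 12.37
tool_pos: [0.4856, -0.2336, 0.1395]
tool_rot: [-0.0, 0.982, 0.19, -0.0]
contact_force: [-0.5, 0.2, 0.1]
gripper_width: 0.6
```

The −0.14 turn was repeated during opening, so the fingers turned back another 4°. That is well inside the fork's play, so the lock should not have moved. Now I'll lift clear.

Request:
{"name": "carry_out", "arguments": {"moves": [[0.6,0,0,-0.02,0,0,0],[0.6,0,0,-0.06,0,0,0],[0.6,0,0,-0.12,0,0,0],[0.6,0,0,-0.2,0,0,0],[0.6,0,0,-0.28,0,0,0],[0.6,0,0,-0.34,0,0,0],[0.6,0,0,-0.36,0,0,0]]}}

```text
time: 12.95
tool_pos: [0.4875, -0.2348, 0.2902]
tool_rot: [0.003, 0.982, 0.19, 0.003]
contact_force: [0.6, -1.0, -0.3]
gripper_width: 0.601
```

Request:
{"name": "carry_out", "arguments": {"moves": [[0.6,0.06,0.04,0,0,0,0],[0.6,0.14,0.09,0,0,0,0],[0.6,0.22,0.14,0,0,0,0],[0.6,0.28,0.18,0,0,0,0],[0.6,0.3,0.2,0,0,0,0],[0.6,0.3,0.2,0,0,0,0]]}}

```text
time: 13.45
tool_pos: [0.6284, -0.2633, 0.2816]
tool_rot: [-0.001, 0.982, 0.19, -0.001]
contact_force: [0.1, 0.6, -0.7]
gripper_width: 0.6
```

```bash
python3 - <<'E'
from h import *
go([.4858,-.2337,.3],-71.5)
s=manip.grab_frame("scene")[:,:,::-1];a=manip.grab_frame("top")[:,:,::-1]
can=np.zeros((600,800,3),np.uint8)
can[:480,:400]=cv2.resize(s[130:250,110:210],None,fx=4,fy=4,interpolation=cv2.INTER_CUBIC)
can[:320,400:]=cv2.resize(a[125:205,315:415],None,fx=4,fy=4,interpolation=cv2.INTER_CUBIC)
can[320:600,400:]=cv2.resize(s[240:380,220:420],None,fx=2,fy=2)
cv2.imwrite("pics/end.png",can)
E
```

```text
t 13.45 pos [ 0.6284 -0.2633  0.2816] yaw_y -68.04412786861425 F [ 0.0982  0.6275 -0.7248] g 0.5995226000177795 tilt 0.15922790426186467
shift [-0.3031 -0.2021 -0.045 ] turn [-0.0042  0.0037  0.1206]
```

View pics/end.png

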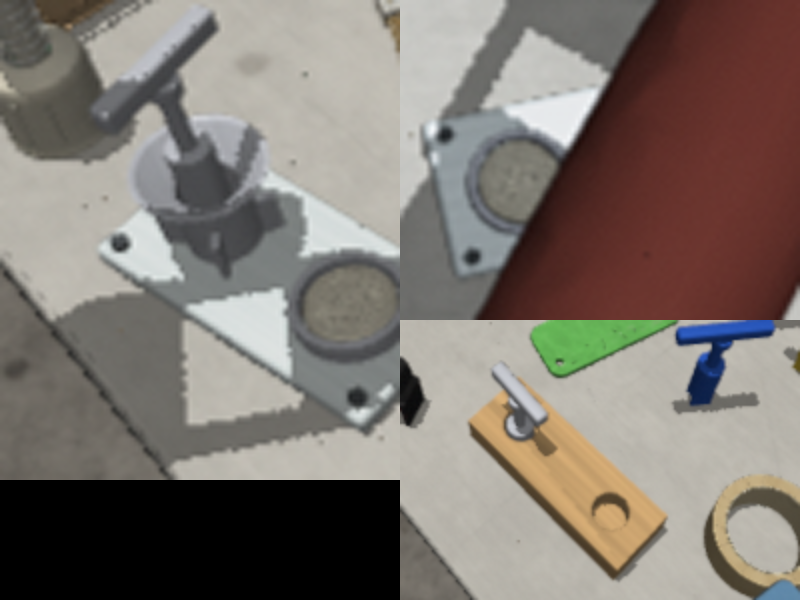

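The key stands upright alone in the turret, with its bar from (104,110) to (207,20). The short key is in the rack and the gripper is clear. I'll check the bar's height and angle before handing in.

```bash
python3 - <<'E'
from h import *
f=lambda x,y:(x/4+110-.4,y/4+130-.4)
a,b=[ray("scene",f(*p),.168) for p in((100,106),(207,14))]
print(a,b,(a+b)/2,np.linalg.norm(a-b),ang(b,a),ang(a,b))
g=lambda p:(proj("scene",np.array(p))-[109.6,129.6])*4
for z in(.168,.180):
  print(z,[g([.4856+s*.045*np.cos(np.radians(20)),-.2336+s*.045*np.sin(np.radians(20)),z]) for s in(-1,1)])
E
```

```text
[ 0.5271 -0.2203  0.168 ] [ 0.4498 -0.2409  0.168 ] [ 0.4884 -0.2306  0.168 ] 0.08006355343886636 14.91789216246083 -165.08210783753918
0.168 [array([209.3039,   0.5989]), array([100.7584, 109.0045])]
0.18 [array([203.5077, -15.8565]), array([93.3082, 92.9934])]
```

```bash
python3 -c "
from plant import manip
print(manip.job_done())"
```

```text
the job is handed in; nothing more can be done
None
```

I took the long steel key out of the rack, seated its fork on the lock rib and turned it clockwise to the stop. I then let go, backed the arm clear and handed the job in at about 13.5 s of the 46 s allowed.

- **Seating:** the weight came off the wrist with the tool at z = 0.141 m, the height expected with the fork tips fully down.
- **Turn:** the key turned about 81° against a steady drag of roughly 0.08 N m. The torque then rose from 0.18 to 0.83 N m over the last 4° commanded. That fits the lock's 70° plus the fork's play. There was no direct reading of the lock angle.
- **Release:** I meant to back the key off once before opening. By mistake the same turn was repeated while the fingers opened, so they went back about 8° in all. That is within the fork's play, so it should not have moved the lock.
- **Last picture:** the key stands alone in the turret and the short key is still in the rack. The bar measures about 15°, against 18–22° expected, and about 80 mm long, against the true 90 mm. Reading the bar's end pixels is only rough, and the same scene view gave 80 mm for the bar in the rack. Its position in the picture fits a fully seated key and not one sitting on top of the rib.
- **Not checked:** the arm hid the turret from the top camera, so only the scene camera confirmed the final state.

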